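# Shut down the desk lamp and put the stamping kit away

## Robot

A 7-joint arm with a two-finger parallel gripper is mounted at the origin on the work surface. World frame = base frame: x ahead of the robot, y to its left, z up, the work surface at z = 0. Lengths are in m, angles in rad, forces in N, time in s.
With the tool pointing down it reaches from about 0.425 to 0.925 m from the base axis. Payload 6.8 kg.
Tool frame: the origin (TCP) lies at the very end of the fingers, on their centre line; the grasp point (between the pads) lies 19 mm behind it (r.grip_point_offset is the distance from the TCP to the grasp point, in m); z points along the fingers, y is the line along which they close (so a half turn about z gives the same grasp; the last joint's range is limited). The gripper opens to 85 mm and grips with 20 to 120 N. Pads are 22 mm wide; open, the fingers measure 114 mm over their backs; the gripper's body (76 mm by 85 mm) begins 54 mm behind the grasp point. The pads swing forward as they close: fully open they stand 13 mm farther back than shut.
Start: joints at [1.081, 0.477, 0.022, 1.555, -0.011, 1.109, -0.083], TCP at [0.252, -0.626, 0.231] pointing down, gripper open.
Joint ranges: [-2.96, 2.96], [-0.34, 2.1], [-1.41, 1.46], [0.24, 2.44], [-1.37, 4.51], [0.17, 1.92], [-2.96, 2.96]. Speed limits (rad/s): [2.39, 2.39, 3.14, 3.14, 3.14, 3.14, 3.14].

## Interface

Orientations are given as a rotation vector (axis times angle).
In Python, from bench import status, eyes, r gives the robot as it stands.
- The arm moves only by the shell command python3 -m crank 'ROWS' [OPENING] [FORCE]. ROWS is JSON, a list of rows, each a list of 6 numbers: the shift along the tool's x, y, z normalised to -1 to 1, where 1 is 0.02 m, then the turn, a rotation vector about the tool's x, y, z normalised to -1 to 1, where 1 is 45 degrees. A call has 1 to 12 rows; each row shifts and turns the commanded pose from where the row before left it, along the tool's axes as they then stand; what a row does not reach is not made up. A row lasts 1/10 s, in which the tool goes at most 50 mm and 8.59 degrees, less where a joint would pass 70% of its speed; a pose out of reach is approached as far as the arm can. A call with a number of a shift or a turn outside -1 to 1 is refused whole. A call with a gripper value outside its range is refused whole. OPENING is the opening, from 0 (shut) to 1 (fully open), set as the call begins (- or left out, the last holds). The fingers move at their own pace and stop on an object; FORCE is the grip in N (left out, the last holds). Time passes only in rows, so rows that do not move let the fingers close. It gives the time, the measured TCP pose, the force, the opening and the grip force at its end, in the units of the state.
- status.get_obs(): the state, without advancing time (a new reading comes with each control period).
- eyes.grab_frame(name): name is "scene" or "top"; returns a dict with "image" (420x560x3 uint8, red, green, blue), "depth" (420x560 float32, m along the optical axis (not along the pixel's ray), 0 where there is no reading), "fovy" (degrees; the focal length in pixels is half the picture's height over the tangent of half this angle, whatever the lens; pixels are square), "cx", "cy" (the principal point, pixels), "k1" (the pictures are not rectified: a ray, as slopes to the right and down, at radius r is drawn at 1 + k1 r^2 times it, then the intrinsics apply), "world_to_cam" (4x4, takes a point from world to camera coordinates). Camera axes: x right, y up, looking along -z (the intrinsics and any distortion apply to the point x, -y, -z); pixel columns grow to the right and rows downward; lengths in m; the calibration is good to about 2 mm. A picture is of the moment at which its call begins.
- r.hand_in(): hands the job in; it is judged then, once.
The state is a dict: "clock": time; "joints": joint angles; "qvel": joint speeds; "tau": joint torques, N m; "tcp_pos": TCP position; "orientation": TCP orientation; "contact_force": force on the tool from outside, world axes, zero at the start; "moment": the same for the moment, N m; "grip_width": finger opening in m; "gripper_force": force on a finger pad.
Only numpy, scipy, OpenCV 4.12 (cv2) and the standard library are available. Lean on these libraries where they do the work, as an engineer would, in place of code of your own. Each camera call takes 0.05 s, during which the arm holds its last target. There are 200 camera calls.

## Task

The card-stamping is finished for today: first bring the lamp's brightness lever through its zigzag gate all the way home into the low end nearest you, then flip the toggle switch beside it away from you to off, and only then swing the lamp arm to your right, fully to its stop, clear of the mat. After that put every hand stamp into the narrower compartment of the wooden tray and every round ink tin into the wider one. Leave the paperweight, mug, ink bottle and eraser where they are.

Things in the scene. Friction and masses are not known exactly. Their poses are not given: they have to be found in the camera images.
- console: The lamp's control box, a fixed black box 170 (x) x 215 (y) x 44 mm, with an aluminium gate plate (115 x 75 mm, top at 50 mm) on its left half as seen from the robot and a steel toggle switch on its right half. Origin: centre of its underside. Its x points roughly away from the robot, y to the robot's left; it may be turned by up to 0.2 rad.
- gate_knob (a point): Centre of the round upright wooden knob (26 mm in diameter, 30 mm tall, 85 to 115 mm above the desk) on top of the brightness lever. The lever is a 10 mm pin that stands upright and slides, always upright, along the channel cut in the gate plate; knob drag is about 1 N in each direction, and it stays where it is left. It can not be lifted out.
- gate_low_end (a point): Where gate_knob is when the lever is fully home in the low (dark) end of the gate, on the side of the robot and to the right (fixed to the console).
- gate_slide (a joint): Position of the lever along the console's x, m: 0 in the row nearest the robot (the low end), 0.034 in the middle row, 0.068 in the row farthest from the robot (brightest, where it starts).
- gate_lever (a joint): Position of the lever along the console's y, m: 0 at the right ends of the rows, 0.034 at the left ends. The channel is a zigzag, 15 mm wide, so about 2 mm of play each way. From the bright end (slide 0.068, lever 0.034) it runs right to (0.068, 0), toward the robot to (0.034, 0), left to (0.034, 0.034), toward the robot to (0, 0.034), right to (0, 0): the low end. Metal tongues 19 mm thick block every other way. It starts in the farthest row with lever 0.016 to 0.034.
- toggle (a joint): Lean of the toggle switch, rad: -0.42 toward the robot (on, as at the start), +0.42 away from the robot (off). It snaps over by itself once past upright and rests at either stop; about 1 N at the tip moves it.
- toggle_tip (a point): Tip of the toggle's steel bat (13 mm thick in its upper half, 52 mm from the pivot to the tip), about 95 mm above the desk.
- toggle_pivot (a point): Pivot of the toggle, 48 mm above the desk; the bat swings in the console's x-z plane.
- lamp_grip (a point): On the axis of the upright round wooden grip (20 mm in diameter, from 200 to 252 mm above the desk; this point is 235 mm up) that stands on top of the lamp's dark shade. The shade is 104 mm wide at its foot, 130 mm above the desk, narrowing to 60 mm at 200 mm.
- lamp_pivot (a point): On the upright axis about which the lamp arm swings level, 235 mm above the desk, 0.26 m from lamp_grip. The arm is a 12 mm rod 210 mm above the desk from this post, which stands beyond the mat, to the shade; the post ends at 226 mm.
- lamp_arm (a joint): Angle of the lamp arm, rad: 0 points from the post straight toward the robot (-x), over the mat; it grows as the shade swings to the robot's right (-y), up to a stop at 1.1, and the other stop is at -0.35. It starts at -0.25 to 0.2. About 1 N at the grip moves it; it stays where it is left.
- tray: Fixed open organiser tray of pale wood, 212 (x) x 218 (y) x 30 mm, walls and floor 6 mm thick, on the left of the desk. Origin: centre of its underside; x points roughly away from the robot. One divider along x makes two compartments, each 200 mm long inside: the wider (115 mm, y from -0.103 to 0.012, the right one) is for the tins, the narrower (85 mm, y from 0.018 to 0.103, the left one) for the stamps.
- tray_tins (a point): Middle of the floor of the wider compartment, 6 mm above the desk (axes as the tray).
- tray_stamps (a point): Middle of the floor of the narrower compartment, 6 mm above the desk (axes as the tray).
- stamp1: A hand stamp of brown wood, 66 mm tall when standing: a block 44 x 30 x 18 mm (long along its x) with a black rubber face below, a neck 16 mm thick and on it a round knob 26 mm in diameter from 38 to 66 mm up. Origin: centre of the rubber face; z runs up through the knob. It weighs 40 to 85 g. Starts standing on or about the mat. One of up to three alike; None if absent.
- stamp2: A hand stamp of brown wood, 66 mm tall when standing: a block 44 x 30 x 18 mm (long along its x) with a black rubber face below, a neck 16 mm thick and on it a round knob 26 mm in diameter from 38 to 66 mm up. Origin: centre of the rubber face; z runs up through the knob. It weighs 40 to 85 g. Starts standing on or about the mat. One of up to three alike; None if absent.
- stamp3: A hand stamp of brown wood, 66 mm tall when standing: a block 44 x 30 x 18 mm (long along its x) with a black rubber face below, a neck 16 mm thick and on it a round knob 26 mm in diameter from 38 to 66 mm up. Origin: centre of the rubber face; z runs up through the knob. It weighs 40 to 85 g. Starts standing on or about the mat. One of up to three alike; None if absent.
- tin1: A flat round closed ink tin of plain metal, 52 mm in diameter and 22 mm high. Origin: centre of its underside; z is its axis. It weighs 50 to 100 g. Starts lying flat on or about the mat. One of up to three alike; None if absent.
- tin2: A flat round closed ink tin of plain metal, 52 mm in diameter and 22 mm high. Origin: centre of its underside; z is its axis. It weighs 50 to 100 g. Starts lying flat on or about the mat. One of up to three alike; None if absent.
- tin3: A flat round closed ink tin of plain metal, 52 mm in diameter and 22 mm high. Origin: centre of its underside; z is its axis. It weighs 50 to 100 g. Starts lying flat on or about the mat. One of up to three alike; None if absent.
- paperweight: Bystander: a round marble paperweight, 48 mm in diameter, 34 mm high, standing among the stamps and tins. Origin: centre of its underside. Leave it there.
- mug: Bystander: white mug, 76 mm wide and 85 mm high, beyond the mat on the left. Origin: centre of its underside.
- ink_bottle: Bystander: small glass ink bottle, 40 mm wide, 55 mm high, at the edge of the mat nearest the robot. Origin: centre of its underside.
- eraser: Bystander: white eraser 48 x 22 x 13 mm beyond the mat on the right. Origin: centre of its underside.

How it is judged:
By the outcome, as a careful person would: the job done as asked, in the order asked, and still so for the second after the job is handed in, with the robot touching nothing.
Of stamp1, stamp2, stamp3, tin1, tin2, tin3 only 4 to 6 are there at a start; the rules pass over those that are not, and their reading is None.
At some moment in a run one of stamp1, stamp2, stamp3, tin1, tin2, tin3 may be knocked a few centimetres aside while the robot is not near it.
Once in a run the grip may slacken for a moment while it holds something.
It also fails if it takes over 210 s, if anything falls off the work surface, if the arm or the gripper's body presses on something with over 40 N, if the wrist force passes 120 N, or if a joint passes its speed limit or range.

## Working session

There is one attempt and no reset: what is moved stays moved. The work goes in short steps, Python scripts to look and compute and a shell command to move; the robot and the scene stay as the last step left them, time stands still between calls to the robot, and variables do not carry over. Pictures are saved under pics/ and viewed, at most 14 in all, crops included, and the job is handed in when it is done.

```bash
ls; mkdir -p pics; cat > h.py <<'E'
import numpy as np, cv2
from bench import status, eyes, r
from scipy.spatial.transform import Rotation as R
def grab(n):
    return eyes.grab_frame(n)
def intr(f):
    h,w=f["image"].shape[:2]; F=h/2/np.tan(np.radians(f["fovy"])/2); return F
def ray(f,u,v):
    F=intr(f); d=np.array([(u-f["cx"])/F,(v-f["cy"])/F]); s=d.copy()
    for _ in range(20): s=d/(1+f["k1"]*(s@s))
    W=np.linalg.inv(f["world_to_cam"]); 
    return W[:3,3], W[:3,:3]@np.array([s[0],-s[1],-1.0])
def onz(f,u,v,z):
    o,d=ray(f,u,v); return o+d*(z-o[2])/d[2]
def cloud(f):
    h,w=f["depth"].shape; F=intr(f); v,u=np.mgrid[:h,:w]
    d=np.stack([(u-f["cx"])/F,(v-f["cy"])/F],-1); s=d.copy()
    for _ in range(20): s=d/(1+f["k1"]*(s**2).sum(-1,keepdims=True))
    z=f["depth"]; c=np.stack([s[...,0]*z,-s[...,1]*z,-z],-1)
    W=np.linalg.inv(f["world_to_cam"]); return c@W[:3,:3].T+W[:3,3]
def save(f,n,crop=None,s=1):
    im=f["image"][:,:,::-1]
    if crop: im=im[crop[1]:crop[3],crop[0]:crop[2]]
    cv2.imwrite("pics/"+n,cv2.resize(im,None,fx=s,fy=s,interpolation=cv2.INTER_CUBIC))
E
python3 - <<'E'
from h import *
for n in("scene","top"):
    f=grab(n); save(f,n+"0.png",s=1.4); print(n,f["fovy"],f["cx"],f["cy"],f["k1"],np.linalg.inv(f["world_to_cam"]).round(3).tolist(), (f["depth"]>0).mean())
print(status.get_obs())
E
```

```text
pics
scene 54.89049548415401 278.1841156866539 210.49618223575672 0.011126404286874371 [[0.86, -0.436, 0.264, 0.813], [0.51, 0.724, -0.465, -0.388], [0.011, 0.534, 0.845, 0.908], [0.0, 0.0, 0.0, 1.0]] 0.9957482993197279
top 54.17982094464973 278.39217550777084 212.3096096601537 -0.01926378054927772 [[-0.086, 0.974, -0.211, 0.37], [-0.996, -0.085, 0.013, 0.002], [-0.005, 0.212, 0.977, 1.179], [0.0, 0.0, 0.0, 1.0]] 0.9961309523809524
{'clock': 0.1, 'joints': array([ 1.0808555 ,  0.47773398,  0.022331  ,  1.55634583, -0.01149119,
        1.10928043, -0.0830965 ]), 'qvel': array([ 1.10707560e-03, -1.48088151e-03,  1.18612410e-03, -1.53642366e-03,
       -3.75312140e-05,  8.37287276e-04, -4.02922146e-04]), 'tau': array([ 4.39913711e-03, -5.97761893e+01,  1.61424547e+00, -2.81954563e+01,
        1.29027411e-02,  5.02833733e-03,  3.52323866e-05]), 'tcp_pos': array([ 0.25132335, -0.62590042,  0.23041447]), 'orientation': array([-3.08294518e+00, -5.95915135e-01,  6.75245189e-04]), 'contact_force': array([-3.77149258e-01,  7.85009953e-05,  2.97159203e-01]), 'moment': array([ 0.01164877,  0.01360088, -0.01156004]), 'gripper_force': 0.0, 'grip_width': 0.0852823324483127}
```

View pics/top0.png

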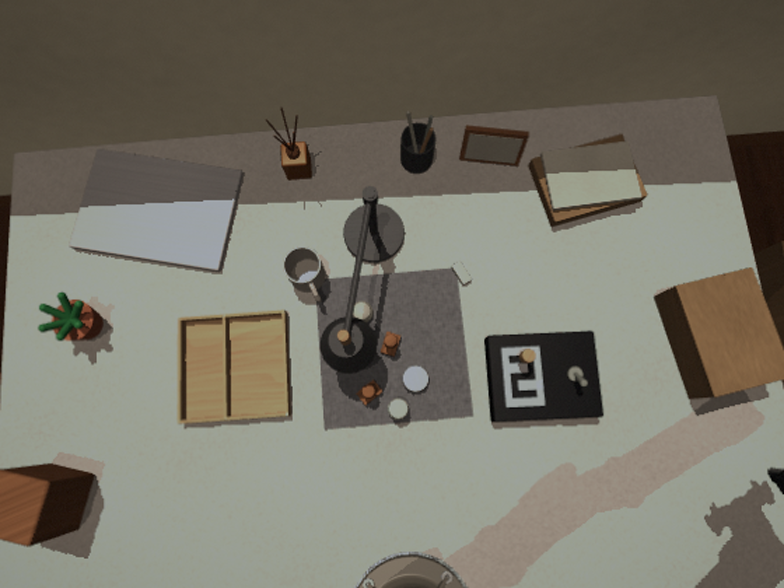

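View pics/scene0.png

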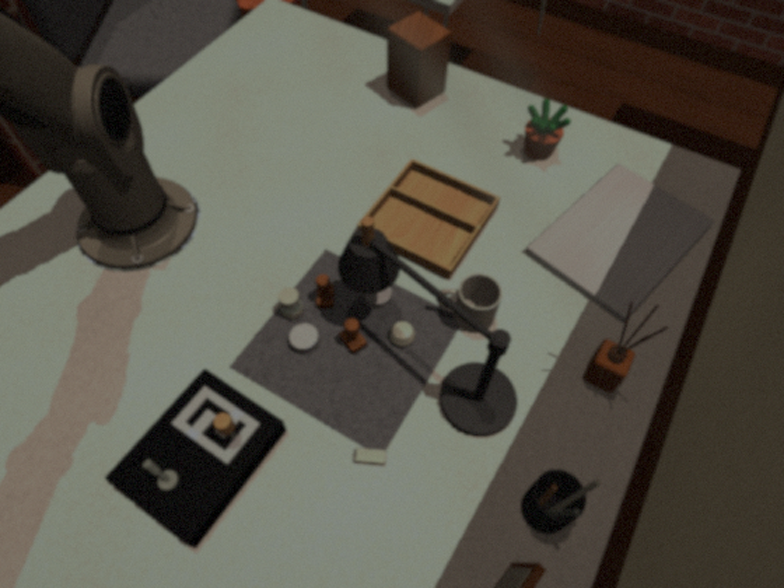

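Top view (784 px scale): console at (545,377), knob (528,357), toggle tip (575,374), lamp grip (343,337), tray (233,367), stamps (390,343), (369,392), tin (415,379), ink bottle (398,408), marble (362,311). The scene view hints at a further tin under the shade near (382,295).

```bash
python3 - <<'E'
from h import *
t=grab("top"); s=grab("scene")
P=cloud(t); Q=cloud(s)
def near(f,C,u,v,z):
    u/=1.4;v/=1.4; return C[int(v),int(u)].round(3), onz(f,u,v,z).round(3)
print("knob",near(t,P,528,355,.115),near(s,Q,224,420,.115))
print("tip",near(t,P,574,373,.095),near(s,Q,150,466,.095))
print("grip",near(t,P,343,336,.252),near(s,Q,368,224,.252))
print("post",near(t,P,370,192,.226))
for n,p in dict(c1=(487,337),c2=(594,332),c3=(603,416),c4=(491,421)).items(): print(n,near(t,P,*p,.044)[1])
for n,p in dict(t1=(180,317),t2=(286,311),t3=(289,416),t4=(181,422)).items(): print(n,near(t,P,*p,.03)[1])
for n,p in dict(p1=(504,346),p2=(540,345),p3=(544,404),p4=(507,407)).items(): print(n,near(t,P,*p,.05)[1])
# height blobs per view
for nm,f,C in(("top",t,P),("scene",s,Q)):
    m=((C[...,2]>.012)&(C[...,2]<.1)&(C[...,0]>.36)&(C[...,0]<.8)&(C[...,1]>-.2)&(C[...,1]<.16)).astype('u1')
    n,L,st,ce=cv2.connectedComponentsWithStats(m)
    for i in range(1,n):
        if st[i,4]>25:
            p=C[L==i]; z=np.percentile(p[:,2],95); top=p[p[:,2]>z-.006]
            print(nm,st[i,4],(ce[i]*1.4).round(),"zmax",z.round(3),"topc",((top.min(0)+top.max(0))/2).round(3),(np.ptp(top,axis=0)).round(3),f["image"][L==i].mean(0).round())
E
```

```text
knob (array([ 0.469, -0.257,  0.118]), array([ 0.468, -0.258,  0.115])) (array([ 0.47 , -0.26 ,  0.116]), array([ 0.469, -0.26 ,  0.115]))
tip (array([ 0.432, -0.358,  0.053]), array([ 0.429, -0.345,  0.095])) (array([ 0.413, -0.361,  0.095]), array([ 0.415, -0.363,  0.095]))
grip (array([0.512, 0.071, 0.253]), array([0.512, 0.071, 0.252])) (array([0.516, 0.062, 0.252]), array([0.517, 0.063, 0.252]))
post (array([0.768, 0.008, 0.227]), array([0.768, 0.008, 0.226]))
c1 [ 0.517 -0.199  0.044]
c2 [ 0.509 -0.413  0.044]
c3 [ 0.344 -0.404  0.044]
c4 [ 0.354 -0.187  0.044]
t1 [0.614 0.416 0.03 ]
t2 [0.608 0.2   0.03 ]
t3 [0.398 0.204 0.03 ]
t4 [0.404 0.416 0.03 ]
p1 [ 0.496 -0.229  0.05 ]
p2 [ 0.492 -0.3    0.05 ]
p3 [ 0.377 -0.292  0.05 ]
p4 [ 0.378 -0.22   0.05 ]
top 752 [383. 238.] zmax 0.046 topc [0.762 0.008 0.069] [0.011 0.016 0.06 ] [65. 61. 58.]
top 260 [352. 234.] zmax 0.021 topc [0.759 0.051 0.019] [0.082 0.044 0.008] [80. 76. 72.]
top 307 [313. 273.] zmax 0.087 topc [0.687 0.139 0.086] [0.075 0.042 0.009] [84. 80. 73.]
top 97 [461. 273.] zmax 0.018 topc [ 0.66  -0.167  0.016] [0
[... 931 characters left out ...]
22] [0.046 0.046 0.008] [75. 69. 64.]
scene 53 [464. 323.] zmax 0.03 topc [0.678 0.118 0.029] [0.026 0.007 0.009] [36. 32. 28.]
scene 270 [352. 334.] zmax 0.066 topc [ 0.524 -0.009  0.064] [0.024 0.024 0.008] [65. 39. 23.]
scene 249 [402. 333.] zmax 0.032 topc [0.594 0.044 0.031] [0.035 0.037 0.009] [102.  98.  84.]
scene 338 [304. 337.] zmax 0.024 topc [ 0.449 -0.052  0.022] [0.05  0.051 0.008] [117. 113. 105.]
scene 1735 [472. 396.] zmax 0.044 topc [0.765 0.002 0.069] [0.017 0.011 0.061] [41. 38. 36.]
scene 57 [224. 382.] zmax 0.046 topc [ 0.402 -0.198  0.044] [0.083 0.005 0.006] [64. 67. 60.]
scene 149 [370. 455.] zmax 0.016 topc [ 0.661 -0.171  0.015] [0.047 0.035 0.005] [124. 125. 106.]
```

```bash
cat >> h.py <<'E'
def go(x,y,z=None):
    "shift to a world target, in units along present tool axes; also yaw of tool y"
    o=status.get_obs(); M=R.from_rotvec(o["orientation"]).as_matrix(); p=o["tcp_pos"]
    t=np.array([x,y,p[2] if z is None else z]); return ((t-p)@M/.02).round(2), np.degrees(np.arctan2(M[1,1],M[0,1])).round(2), p.round(4)
E
python3 -m crank '[[0,0,0,0,0,-0.18],[0,0,0,0,0,-0.18],[0,0,0,0,0,-0.18],[0,0,0,0,0,-0.18],[0,0,0,0,0,-0.18],[0,0,0,0,0,-0.18],[0,0,0,0,0,-0.18],[0,0,0,0,0,-0.184]]'
python3 -m crank '[[1,0.52,0,0,0,0],[1,0.52,0,0,0,0],[1,0.52,0,0,0,0],[1,0.52,0,0,0,0],[1,0.52,0,0,0,0],[1,0.52,0,0,0,0],[1,0.52,0,0,0,0],[1,0.52,0,0,0,0],[1,0.52,0,0,0,0],[1,0.52,0,0,0,0]]' 1 25
python3 -m crank '[[1,0.52,0,0,0,0],[1,0.52,0,0,0,0],[1,0.52,0,0,0,0],[1,0.52,0,0,0,0],[1,0.52,0,0,0,0],[1,0.52,0,0,0,0],[1,0.52,0,0,0,0],[1,0.52,0,0,0,0],[0.9,0.48,0,0,0,0],[0,0,0,0,0,0],[0,0,0,0,0,0]]'
python3 -c "
from h import *
print(go(.4685,-.2585,.08))"
```

```text
clock: 1.0
tcp_pos: [0.2514, -0.6263, 0.231]
orientation: [-2.275, -2.166, -0.0]
contact_force: [0.3, 0.4, -0.2]
grip_width: 0.0854
gripper_force: 0.0
clock: 2.0
tcp_pos: [0.3666, -0.4316, 0.2312]
orientation: [-2.282, -2.159, 0.0]
contact_force: [0.6, 0.5, 0.7]
grip_width: 0.0853
gripper_force: 0.0
clock: 3.1
tcp_pos: [0.4686, -0.2599, 0.2312]
orientation: [-2.281, -2.16, 0.001]
contact_force: [0.0, -0.1, 0.4]
grip_width: 0.0857
gripper_force: 0.0
(array([ 0.07, -0.  ,  7.56]), np.float64(-3.11), array([ 0.4686, -0.2599,  0.2312]))
```

```bash

python3 -m crank '[[0.07,0,1,0,0,0],[0,0,1,0,0,0],[0,0,1,0,0,0],[0,0,1,0,0,0],[0,0,1,0,0,0],[0,0,1,0,0,0],[0,0,1,0,0,0],[0,0,0.56,0,0,0],[0,0,0,0,0,0]]'
python3 -m crank '[[0,0,0,0,0,0],[0,0,0,0,0,0],[0,0,0,0,0,0],[0,0,0,0,0,0],[0,0,0,0,0,0],[0,0,0,0,0,0],[0,0,0,0,0,0],[0,0,0,0,0,0]]' 0 25
python3 - <<'E'
from h import *
print(go(.4674,-.2788))
f=grab("scene"); save(f,"grip.png",(60,200,360,400),2)
E
```

```text
clock: 4.0
tcp_pos: [0.4673, -0.259, 0.0787]
orientation: [-2.281, -2.156, 0.002]
contact_force: [-0.6, 0.1, 0.5]
grip_width: 0.0855
gripper_force: 0.0
clock: 4.8
tcp_pos: [0.469, -0.2585, 0.0807]
orientation: [2.281, 2.159, -0.0]
contact_force: [-1.8, 0.1, 6.4]
grip_width: 0.0256
gripper_force: 26.1
(array([-1.02, -0.02,  0.  ]), np.float64(-3.15), array([ 0.469 , -0.2585,  0.0807]))
```

View pics/grip.png

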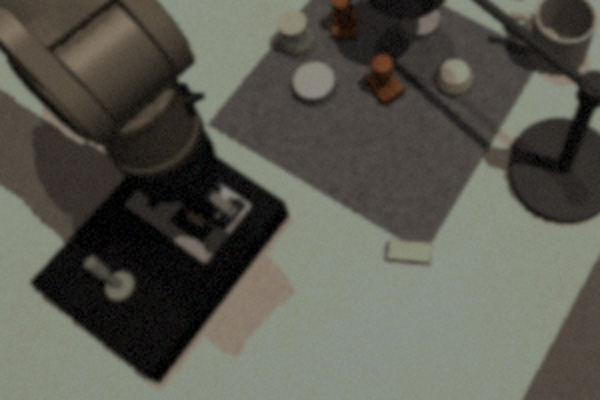

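Crop shows the fingers on the knob at about (195,215); width 25.6 mm agrees with the 26 mm knob. Slide right.

```bash

python3 -m crank '[[-0.25,0,0,0,0,0],[-0.25,0,0,0,0,0],[-0.25,0,0,0,0,0],[-0.25,0,0,0,0,0],[0,0,0,0,0,0],[0,0,0,0,0,0]]'
python3 -c "
from h import *
print(go(.4334,-.2769))"
```

```text
clock: 5.45
tcp_pos: [0.4681, -0.2778, 0.0807]
orientation: [2.281, 2.16, 0.001]
contact_force: [-1.6, 2.6, 6.0]
grip_width: 0.0251
gripper_force: 26.2
(array([-0.05, -1.73, -0.  ]), np.float64(-3.12), array([ 0.4681, -0.2778,  0.0807]))
```

```bash

python3 -m crank '[[-0.06,0,0,0,0,0],[0,0,0,0,0,0],[0,0,0,0,0,0]]'
python3 -m crank '[[0,-0.25,0,0,0,0],[0,-0.25,0,0,0,0],[0,0,0,0,0,0],[0,0,0,0,0,0]]'

```

```text
clock: 5.75
tcp_pos: [0.4681, -0.2782, 0.0807]
orientation: [-2.28, -2.16, -0.002]
contact_force: [-1.0, 4.3, 7.0]
grip_width: 0.0253
gripper_force: 26.3
clock: 6.15
tcp_pos: [0.458, -0.2779, 0.0807]
orientation: [-2.281, -2.16, -0.002]
contact_force: [-0.9, 4.1, 8.0]
grip_width: 0.0252
gripper_force: 26.3
```

```bash

python3 -m crank '[[0.05,-0.25,0,0,0,0],[0,-0.25,0,0,0,0],[0,-0.25,0,0,0,0],[0,-0.25,0,0,0,0],[0,-0.2,0,0,0,0],[0,0,0,0,0,0],[0,0,0,0,0,0]]'

```

```text
clock: 6.85
tcp_pos: [0.4337, -0.2765, 0.0807]
orientation: [2.281, 2.159, 0.0]
contact_force: [-0.2, 4.6, 8.7]
grip_width: 0.0253
gripper_force: 24.8
```

```bash

python3 -m crank '[[0.25,0,0,0,0,0],[0.25,0,0,0,0,0],[0.25,0,0,0,0,0],[0,0,0,0,0,0],[0,0,0,0,0,0]]'
python3 -m crank '[[0.25,0,0,0,0,0],[0.25,0,0,0,0,0],[0.25,0,0,0,0,0],[0.2,0,0,0,0,0],[0,0,0,0,0,0],[0,0,0,0,0,0]]'

```

```text
clock: 7.35
tcp_pos: [0.4345, -0.2624, 0.0807]
orientation: [2.281, 2.158, -0.001]
contact_force: [-0.8, 0.1, 7.4]
grip_width: 0.0251
gripper_force: 24.7
clock: 7.95
tcp_pos: [0.4355, -0.2434, 0.0806]
orientation: [2.281, 2.158, -0.001]
contact_force: [-1.8, 1.3, 7.3]
grip_width: 0.0254
gripper_force: 24.6
```

```bash

python3 -m crank '[[0,-0.25,0,0,0,0],[0,-0.25,0,0,0,0],[0,-0.25,0,0,0,0],[0,0,0,0,0,0],[0,0,0,0,0,0]]'
python3 -m crank '[[0,-0.25,0,0,0,0],[0,-0.25,0,0,0,0],[0,-0.25,0,0,0,0],[0,-0.25,0,0,0,0],[0,0,0,0,0,0],[0,0,0,0,0,0]]'

```

```text
clock: 8.45
tcp_pos: [0.4214, -0.2411, 0.0807]
orientation: [2.28, 2.16, 0.003]
contact_force: [1.9, 5.0, 7.7]
grip_width: 0.0256
gripper_force: 25.6
clock: 9.05
tcp_pos: [0.4002, -0.2413, 0.0806]
orientation: [2.282, 2.159, -0.001]
contact_force: [-1.0, 1.9, 8.7]
grip_width: 0.0253
gripper_force: 25.5
```

Now right to the end, pushing slightly against it.

```bash

python3 -m crank '[[-0.25,0,0,0,0,0],[-0.25,0,0,0,0,0],[-0.25,0,0,0,0,0],[0,0,0,0,0,0],[0,0,0,0,0,0]]'
python3 -m crank '[[-0.25,0,0,0,0,0],[-0.25,0,0,0,0,0],[-0.25,0,0,0,0,0],[-0.25,0,0,0,0,0],[-0.1,0,0,0,0,0],[0,0,0,0,0,0],[0,0,0,0,0,0]]'

```

```text
clock: 9.55
tcp_pos: [0.3995, -0.2569, 0.0806]
orientation: [2.282, 2.158, -0.001]
contact_force: [-0.5, -0.7, 7.3]
grip_width: 0.0257
gripper_force: 25.6
clock: 10.25
tcp_pos: [0.3987, -0.2761, 0.0806]
orientation: [-2.28, -2.16, -0.002]
contact_force: [-0.4, 7.4, 10.5]
grip_width: 0.0251
gripper_force: 25.9
```

```bash

python3 -m crank '[[0,0,0,0,0,0],[0,0,0,0,0,0],[0,0,0,0,0,0],[0,0,0,0,0,0],[0,0,0,0,0,0]]' 0.8
python3 -m crank '[[0,0,-1,0,0,0],[0,0,-1,0,0,0],[0,0,-1,0,0,0],[0,0,-1,0,0,0],[0,0,0,0,0,0]]'
python3 - <<'E'
from h import *
s=grab("scene"); C=cloud(s)
m=(C[...,2]>.105)&(C[...,2]<.12)&(abs(C[...,1]+.27)<.04)&(C[...,0]>.36)&(C[...,0]<.5)
p=C[m]; print(len(p),"knob",p.mean(0), (p.min(0)+p.max(0))/2)
m=(C[...,2]>.056)&(C[...,2]<.105)&(abs(C[...,1]+.36)<.03)&(C[...,0]>.36)&(C[...,0]<.5)
p=C[m]
for a in(.056,.065,.075,.085,.093):
    q=p[(p[:,2]>a)&(p[:,2]<a+.01)]; print(a,len(q),q.mean(0).round(3),q.min(0).round(3),q.max(0).round(3)) if len(q) else 0
print(go(.365,-.361))
t=grab("top"); save(t,"con.png",(330,220,450,320),5)
E
```

```text
clock: 10.75
tcp_pos: [0.3984, -0.2779, 0.0799]
orientation: [-2.282, -2.159, 0.0]
contact_force: [-0.6, 0.4, -0.0]
grip_width: 0.0678
gripper_force: 0.0
clock: 11.25
tcp_pos: [0.4001, -0.2787, 0.1624]
orientation: [2.278, 2.156, 0.001]
contact_force: [0.1, -0.2, -0.4]
grip_width: 0.0685
gripper_force: 0.0
26 knob [ 0.40030237 -0.28608378  0.11147203] [ 0.40057625 -0.28318854  0.11108446]
0.056 19 [ 0.424 -0.362  0.06 ] [ 0.421 -0.366  0.056] [ 0.428 -0.359  0.065]
0.065 11 [ 0.421 -0.362  0.07 ] [ 0.418 -0.366  0.067] [ 0.425 -0.357  0.074]
0.075 33 [ 0.417 -0.362  0.08 ] [ 0.411 -0.368  0.075] [ 0.422 -0.356  0.085]
0.085 35 [ 0.411 -0.362  0.091] [ 0.401 -0.368  0.085] [ 0.419 -0.356  0.095]
0.093 35 [ 0.409 -0.362  0.096] [ 0.401 -0.367  0.093] [ 0.414 -0.356  0.1  ]
(array([-4.22, -1.48,  0.  ]), np.float64(-3.17), array([ 0.3993, -0.2783,  0.161 ]))
```

View pics/con.png

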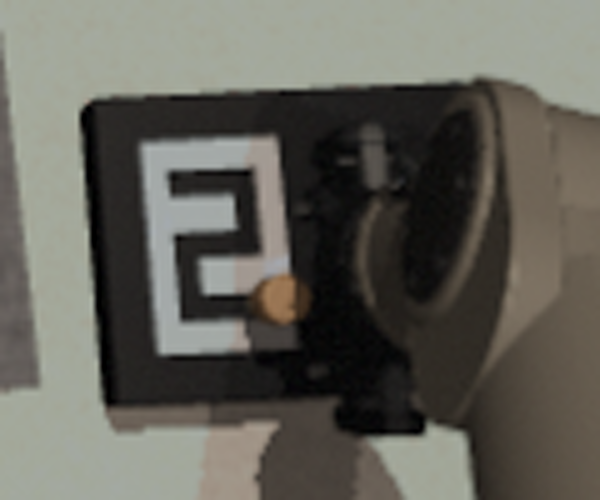

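Knob sits at the low end, crop (280,298). Next the toggle, closed fingers.

```bash

python3 -m crank '[[-0.85,-0.3,0,0,0,0],[-0.85,-0.3,0,0,0,0],[-0.85,-0.3,0,0,0,0],[-0.85,-0.3,0,0,0,0],[-0.82,-0.3,0,0,0,0],[0,0,0,0,0,0]]' 0
python3 -m crank '[[0,0,1,0,0,0],[0,0,1,0,0,0],[0,0,1,0,0,0],[0,0,1,0,0,0],[0,0,0.15,0,0,0],[0,0,0,0,0,0]]'
python3 -m crank '[[0,0.4,0,0,0,0],[0,0.4,0,0,0,0],[0,0.4,0,0,0,0],[0,0.3,0,0,0,0],[0,0.3,0,0,0,0],[0,0,0,0,0,0]]'
python3 -m crank '[[0,0.25,0,0,0,0],[0,0.25,0,0,0,0],[0,0.25,0,0,0,0],[0,0.25,0,0,0,0],[0,0.25,0,0,0,0],[0,0,0,0,0,0]]'

```

```text
clock: 11.95
tcp_pos: [0.3621, -0.3621, 0.1587]
orientation: [-2.284, -2.154, 0.002]
contact_force: [0.7, 0.3, -1.0]
grip_width: -0.0004
gripper_force: 0.0
clock: 12.55
tcp_pos: [0.3639, -0.3592, 0.0764]
orientation: [-2.279, -2.159, -0.0]
contact_force: [0.6, 0.2, 0.4]
grip_width: -0.0
gripper_force: 0.0
clock: 13.15
tcp_pos: [0.4014, -0.3623, 0.0773]
orientation: [2.28, 2.16, 0.001]
contact_force: [-0.5, -0.3, -1.1]
grip_width: -0.0004
gripper_force: 0.2
clock: 13.75
tcp_pos: [0.4252, -0.3637, 0.077]
orientation: [-2.281, -2.16, 0.0]
contact_force: [-0.1, -0.4, 0.2]
grip_width: -0.0001
gripper_force: 0.0
```

```bash

python3 -m crank '[[0,-0.5,0,0,0,0],[0,-0.5,0,0,0,0],[0,-0.5,-0.5,0,0,0],[0,0,-1,0,0,0],[0,0,-1,0,0,0.185],[0,0,-1,0,0,0.185],[0,0,-1,0,0,0.185],[0,0,-1,0,0,0.185],[0,0,-1,0,0,0.185],[0,0,-1,0,0,0.185],[0,0,-1,0,0,0.185]]'
python3 -m crank '[[0,0,-1,0,0,0.185],[0,0,-1,0,0,0.185],[0,0,-0.3,0,0,0.185],[0,0,0,0,0,0.185],[0,0,0,0,0,0.185],[0,0,0,0,0,0],[0,0,0,0,0,0]]' 0.9
python3 - <<'E'
from h import *
s=grab("scene"); C=cloud(s)
m=(C[...,2]>.056)&(C[...,2]<.105)&(abs(C[...,1]+.36)<.03)&(C[...,0]>.36)&(C[...,0]<.5)
p=C[m]
for a in(.056,.065,.075,.085,.093):
    q=p[(p[:,2]>a)&(p[:,2]<a+.01)]; print(a,len(q),q.mean(0).round(3)) if len(q) else 0
m=(C[...,2]>.105)&(C[...,2]<.12)&(abs(C[...,1]+.27)<.04)&(C[...,0]>.36)&(C[...,0]<.5)
p=C[m]; print(len(p),"knob",(p.min(0)+p.max(0))/2)
m=(C[...,2]>.246)&(C[...,2]<.258)&(abs(C[...,1]-.066)<.04)&(abs(C[...,0]-.514)<.04)
p=C[m]; print(len(p),"grip",(p.min(0)+p.max(0))/2)
m=(C[...,2]>.22)&(C[...,2]<.232)&(abs(C[...,1]-.006)<.04)&(abs(C[...,0]-.768)<.04)
p=C[m]; print(len(p),"post",(p.min(0)+p.max(0))/2)
print(go(.514,.066), status.get_obs()["joints"].round(2))
E
```

```text
clock: 14.85
tcp_pos: [0.3939, -0.362, 0.2487]
orientation: [3.047, 0.765, 0.001]
contact_force: [-0.1, -0.4, 0.2]
grip_width: -0.0001
gripper_force: 0.0
clock: 15.55
tcp_pos: [0.3944, -0.362, 0.2935]
orientation: [3.122, -0.351, 0.001]
contact_force: [0.2, 0.0, -0.5]
grip_width: 0.0769
gripper_force: 0.0
0.085 16 [ 0.45  -0.363  0.094]
0.093 33 [ 0.448 -0.364  0.096]
134 knob [ 0.39757771 -0.27738618  0.11195627]
63 grip [0.51377162 0.06834751 0.25080705]
165 post [0.76428418 0.00578739 0.22440628]
(array([  1.06, -22.19,   0.  ]), np.float64(-102.86), array([ 0.3945, -0.362 ,  0.2934])) [ 0.69  0.19 -0.07  1.81  0.01  1.14 -1.18]
```

```bash

python3 -m crank '[[0.05,-1,0,0,0,0],[0.05,-1,0,0,0,0],[0.05,-1,0,0,0,0],[0.05,-1,0,0,0,0],[0.05,-1,0,0,0,0],[0.05,-1,0,0,0,0],[0.05,-1,0,0,0,0],[0.05,-1,0,0,0,0],[0.05,-1,0,0,0,0],[0.05,-1,0,0,0,0],[0.05,-1,0,0,0,0],[0.05,-1,0,0,0,0]]'
python3 -m crank '[[0.05,-1,0,0,0,0],[0.05,-1,0,0,0,0],[0.05,-1,0,0,0,0],[0.05,-1,0,0,0,0],[0.05,-1,0,0,0,0],[0.05,-1,0,0,0,0],[0.05,-1,0,0,0,0],[0.05,-1,0,0,0,0],[0.03,-1,0,0,0,0],[0.03,-1.0,0,0,0,0],[0,-0.24,0,0,0,0],[0,0,0,0,0,0]]'
python3 -c "
from h import *
print(go(.514,.067,.212))"
```

```text
clock: 16.8
tcp_pos: [0.4608, -0.1303, 0.2932]
orientation: [3.122, -0.353, 0.0]
contact_force: [0.6, 0.3, 0.9]
grip_width: 0.0769
gripper_force: 0.0
clock: 18.0
tcp_pos: [0.5159, 0.0667, 0.293]
orientation: [-3.122, 0.353, 0.0]
contact_force: [-0.5, 0.2, 0.1]
grip_width: 0.0768
gripper_force: 0.0
(array([-0.1 ,  0.01,  4.05]), np.float64(-102.89), array([0.5159, 0.0667, 0.293 ]))
```

```bash

python3 -m crank '[[-0.1,0,1,0,0,0],[0,0,1,0,0,0],[0,0,1,0,0,0],[0,0,1,0,0,0],[0,0,0,0,0,0]]'
python3 -m crank '[[0,0,0,0,0,0],[0,0,0,0,0,0],[0,0,0,0,0,0],[0,0,0,0,0,0],[0,0,0,0,0,0],[0,0,0,0,0,0],[0,0,0,0,0,0]]' 0 22
```

```text
clock: 18.5
tcp_pos: [0.5121, 0.0647, 0.2107]
orientation: [3.119, -0.358, -0.008]
contact_force: [0.3, -0.4, -0.7]
grip_width: 0.0766
gripper_force: 0.0
clock: 19.2
tcp_pos: [0.5147, 0.0671, 0.2141]
orientation: [-3.121, 0.357, -0.002]
contact_force: [-0.9, 0.2, 5.3]
grip_width: 0.0194
gripper_force: 23.3
```

```bash

python3 -m crank '[[0.03,0.91,0,0,0,-0.089],[0.03,0.91,0,0,0,-0.089],[0.03,0.91,0,0,0,-0.089],[0.03,0.91,0,0,0,-0.089],[0.03,0.91,0,0,0,-0.089],[0.03,0.91,0,0,0,-0.089]]'
python3 -m crank '[[0.03,0.91,0,0,0,-0.089],[0.03,0.91,0,0,0,-0.089],[0.03,0.91,0,0,0,-0.089],[0.03,0.91,0,0,0,-0.089],[0.03,0.91,0,0,0,-0.089],[0.03,0.91,0,0,0,-0.089],[0,0,0,0,0,0]]'
python3 -c "
from h import *
p=status.get_obs()['tcp_pos'];d=p[:2]-[.766,.007];print(np.hypot(*d),np.arctan2(-d[1],-d[0]))"
```

```text
clock: 19.8
tcp_pos: [0.5126, -0.0417, 0.2141]
orientation: [-3.126, -0.306, -0.003]
contact_force: [1.9, 2.4, 4.0]
grip_width: 0.019
gripper_force: 23.2
clock: 20.5
tcp_pos: [0.5567, -0.1432, 0.2141]
orientation: [2.995, 0.945, 0.006]
contact_force: [1.9, 0.1, 6.5]
grip_width: 0.0197
gripper_force: 23.4
0.25762117652851185 0.6223796236635321
```

```bash

python3 -m crank '[[0.03,0.91,0,0,0,-0.089],[0.03,0.91,0,0,0,-0.089],[0.03,0.91,0,0,0,-0.089],[0.03,0.91,0,0,0,-0.089],[0.03,0.91,0,0,0,-0.089],[0.03,0.91,0,0,0,-0.089],[0,0,0,0,0,0]]'
python3 -m crank '[[0.01,0.45,0,0,0,-0.045],[0.01,0.3,0,0,0,-0.03],[0,0,0,0,0,0],[0,0,0,0,0,0]]'
python3 -c "
from h import *
p=status.get_obs()['tcp_pos'];d=p[:2]-[.766,.007];print(np.hypot(*d),np.arctan2(-d[1],-d[0]))"
```

```text
clock: 21.2
tcp_pos: [0.6363, -0.2149, 0.2141]
orientation: [2.731, 1.55, 0.007]
contact_force: [1.7, 1.9, 6.0]
grip_width: 0.0195
gripper_force: 23.5
clock: 21.6
tcp_pos: [0.6479, -0.2213, 0.2142]
orientation: [2.686, 1.629, 0.005]
contact_force: [2.0, 3.4, 5.8]
grip_width: 0.0194
gripper_force: 23.3
0.25698900340873715 1.0934217800139137
```

```bash

python3 -m crank '[[0,0.15,0,0,0,0],[0,0,0,0,0,0],[0,0,0,0,0,0]]'
python3 -m crank '[[0,0.15,0,0,0,0],[0,0,0,0,0,0],[0,0,0,0,0,0]]'
python3 -c "
from h import *
p=status.get_obs()['tcp_pos'];d=p[:2]-[.766,.007];print(np.hypot(*d),np.arctan2(-d[1],-d[0]))"
```

```text
clock: 21.9
tcp_pos: [0.6482, -0.2215, 0.2141]
orientation: [-2.683, -1.628, 0.001]
contact_force: [-6.7, 6.0, 10.0]
grip_width: 0.0191
gripper_force: 24.0
clock: 22.2
tcp_pos: [0.6482, -0.2215, 0.214]
orientation: [-2.679, -1.627, 0.008]
contact_force: [-17.3, 10.2, 16.9]
grip_width: 0.0194
gripper_force: 26.1
0.25708407313805476 1.094884030220174
```

At the stop (force rises, no motion). Release, rise, and survey.

```bash

python3 -m crank '[[0,-0.15,0,0,0,0],[0,0,0,0,0,0],[0,0,0,0,0,0],[0,0,0,0,0,0],[0,0,0,0,0,0]]' 0.9
python3 -m crank '[[0,0,-1,0,0,0],[0,0,-1,0,0,0],[0,0,-1,0,0,0],[0,0,-1,0,0,0],[0,0,-0.5,0,0,0],[0,0,0,0,0,0]]'
cat >> h.py <<'E'
def survey(box=(.36,.8,-.2,.16)):
    for nm in("top","scene"):
        f=grab(nm); C=cloud(f)
        m=((C[...,2]>.012)&(C[...,2]<.1)&(C[...,0]>box[0])&(C[...,0]<box[1])&(C[...,1]>box[2])&(C[...,1]<box[3])).astype('u1')
        n,L,st,ce=cv2.connectedComponentsWithStats(m)
        for i in range(1,n):
            if st[i,4]>25:
                p=C[L==i]; z=np.percentile(p[:,2],95); top=p[p[:,2]>z-.006]
                b=p[p[:,2]<.026]; ang=cv2.minAreaRect((b[:,:2]*1000).astype('f4')) if z>.055 and len(b)>8 else None
                print(nm,st[i,4],ce[i].round(),"z",z.round(3),"c",((top.min(0)+top.max(0))/2)[:2].round(3),np.ptp(top,axis=0)[:2].round(3),f["image"][L==i].mean(0).astype(int), ang and np.round(ang[2]))
        save(f,f"{nm}_{int(status.get_obs()['clock']*10)}.png",s=1.4)
E
python3 - <<'E'
from h import *
survey(); print(go(.45,-.05))
C=cloud(grab("scene")); m=(C[...,2]>.244)&(C[...,2]<.26)&(abs(C[...,1]+.22)<.03)&(abs(C[...,0]-.65)<.03)
p=C[m]; print(len(p),"grip",(p.min(0)+p.max(0))/2)
E
ls pics
```

```text
clock: 22.7
tcp_pos: [0.6492, -0.2245, 0.2128]
orientation: [-2.687, -1.627, 0.001]
contact_force: [-0.7, 0.3, -0.2]
grip_width: 0.0768
gripper_force: 0.0
clock: 23.3
tcp_pos: [0.65, -0.2243, 0.3046]
orientation: [2.685, 1.627, 0.003]
contact_force: [0.4, -0.3, -0.8]
grip_width: 0.0767
gripper_force: 0.0
top 1155 [267. 169.] z 0.024 c [0.751 0.009] [0.098 0.128] [81 77 72] None
top 307 [223. 195.] z 0.088 c [0.687 0.139] [0.074 0.04 ] [95 90 82] 1.0
top 99 [329. 195.] z 0.018 c [ 0.659 -0.167] [0.046 0.035] [166 170 158] None
top 199 [258. 223.] z 0.035 c [0.595 0.048] [0.035 0.032] [145 143 128] None
top 164 [279. 245.] z 0.069 c [ 0.525 -0.006] [0.023 0.025] [114  75  50] 67.0
top 217 [350. 273.] z 0.046 c [ 0.44  -0.196] [0.159 0.009] [21 20 19] None
top 276 [261. 257.] z 0.026 c [0.497 0.048] [0.049 0.049] [165 170 176] None
top 282 [296. 270.] z 0.026 c [ 0.451 -0.05 ] [0.05  0.049] [165 170 174] None
top 175 [263. 280.] z 0.07 c [0.431 0.044] [0.022 0.022] [123  81  55] 33.0
top 176 [284. 292.] z 0.059 c [ 0.394 -0.009] [0.035 0.033] [158 161 150] 85.0
scene 649 [335. 221.] z 0.085 c [0.686 0.138] [0.075 0.044] [78 72 63] 9.0
scene 92 [260. 220.] z 0.024 c [0.508 0.051] [0.023 0.038] [136 132 123] None
scene 250 [287. 238.] z 0.033 c [0.594 0.044] [0.035 0.034] [133 130 112] None
scene 1657 [338. 284.] z 0.047 c [0.765 0.001] [0.017 0.009] [53 49 46] None
scene 58 [161. 274.] z 0.045 c [ 0.406 -0.197] [0.091 0.005] [85 88 79] None
scene 46 [272. 325.] z 0.015 c [ 0.674 -0.161] [0.02  0.021] [151 153 131] None
(array([ 3.120e+00, -1.285e+01,  1.000e-02]), np.float64(-27.58), array([ 0.6489, -0.2242,  0.3022]))
49 grip [ 0.646352   -0.2263748   0.24903617]
con.png
grip.png
scene0.png
scene_234.png
top0.png
top_233.png
```

View pics/top_233.png

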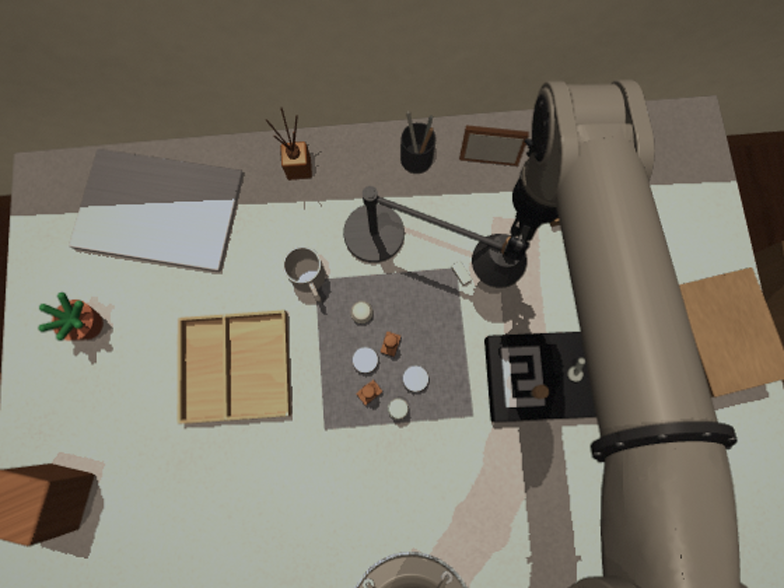

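Two tins at (365,360) and (415,379), two stamps at (390,343) and (369,392); the tin was knocked to a new place. Four items in all; stamps first.

```bash

python3 -m crank '[[0,0,0,0,0,0.185],[0,0,0,0,0,0.185],[0,0,0,0,0,0.185],[0,0,0,0,0,0.185],[0,0,0,0,0,0.185],[0,0,0,0,0,0.185],[0,0,0,0,0,0.185],[0,0,0,0,0,0.092]]'
python3 -m crank '[[-0.56,-1,0,0,0,0],[-0.56,-1,0,0,0,0],[-0.56,-1,0,0,0,0],[-0.56,-1,0,0,0,0],[-0.56,-1,0,0,0,0],[-0.56,-1,0,0,0,0],[-0.56,-1,0,0,0,0],[-0.56,-1,0,0,0,0],[-0.56,-1,0,0,0,0],[-0.56,-1,0,0,0,0],[-0.56,-0.8,0,0,0,0],[0,0,0,0,0,0]]' 0.55
python3 -c "
from h import *
print(go(.525,-.0075,.034)); survey()"
```

```text
clock: 24.25
tcp_pos: [0.6486, -0.2241, 0.3015]
orientation: [-3.141, 0.008, 0.004]
contact_force: [-0.5, -0.2, 0.5]
grip_width: 0.0768
gripper_force: 0.0
clock: 25.45
tcp_pos: [0.5244, -0.0055, 0.3026]
orientation: [-3.141, -0.006, 0.002]
contact_force: [-0.5, -0.8, 0.1]
grip_width: 0.0468
gripper_force: 0.0
(array([ 0.05,  0.1 , 13.43]), np.float64(-89.77), array([ 0.5244, -0.0055,  0.3026]))
top 63 [254. 157.] z 0.022 c [0.791 0.043] [0.016 0.045] [85 80 75] None
top 304 [224. 195.] z 0.088 c [0.687 0.139] [0.075 0.04 ] [86 82 74] 90.0
top 98 [329. 194.] z 0.018 c [ 0.661 -0.167] [0.047 0.036] [157 161 149] None
top 202 [350. 271.] z 0.047 c [ 0.438 -0.196] [0.156 0.007] [18 17 17] None
top 164 [257. 258.] z 0.026 c [0.496 0.056] [0.051 0.032] [152 156 163] None
top 142 [262. 281.] z 0.069 c [0.431 0.045] [0.024 0.024] [111  72  48] 33.0
scene 229 [231. 207.] z 0.067 c [0.43  0.042] [0.022 0.025] [76 47 29] 34.0
scene 646 [335. 221.] z 0.085 c [0.686 0.137] [0.075 0.045] [69 64 56] 6.0
scene 289 [207. 216.] z 0.057 c [ 0.393 -0.013] [0.037 0.035] [77 74 63] 49.0
scene 567 [253. 229.] z 0.066 c [ 0.524 -0.009] [0.024 0.024] [106  90  76] 28.0
scene 247 [287. 238.] z 0.032 c [0.594 0.044] [0.035 0.034] [119 116 100] None
scene 338 [217. 241.] z 0.024 c [ 0.45  -0.052] [0.05  0.051] [128 123 115] None
scene 1663 [338. 284.] z 0.046 c [0.765 0.001] [0.017 0.009] [46 43 40] None
scene 58 [162. 274.] z 0.046 c [ 0.407 -0.197] [0.09  0.005] [75 76 68] None
scene 34 [272. 325.] z 0.015 c [ 0.674 -0.163] [0.017 0.021] [134 135 116] None
```

Nothing else has moved. Descend on stamp 1, grip, lift.

```bash

python3 -m crank '[[0.05,0.1,1,0,0,0],[0,0,1,0,0,0],[0,0,1,0,0,0],[0,0,1,0,0,0],[0,0,1,0,0,0],[0,0,1,0,0,0],[0,0,1,0,0,0],[0,0,1,0,0,0],[0,0,1,0,0,0],[0,0,1,0,0,0],[0,0,1,0,0,0],[0,0,1,0,0,0]]'
python3 -m crank '[[0,0,0.8,0,0,0],[0,0,0.6,0,0,0],[0,0,0,0,0,0]]'
python3 -m crank '[[0,0,0,0,0,0],[0,0,0,0,0,0],[0,0,0,0,0,0],[0,0,0,0,0,0],[0,0,0,0,0,0],[0,0,0,0,0,0]]' 0 40
python3 -m crank '[[0,0,-0.5,0,0,0],[0,0,-1,0,0,0],[0,0,-1,0,0,0],[0,0,-1,0,0,0],[0,0,-1,0,0,0],[0,0,-1,0,0,0],[0,0,0,0,0,0]]'
python3 -c "
from h import *
print(go(.552,.367))"
```

```text
clock: 26.75
tcp_pos: [0.5275, -0.0117, 0.0618]
orientation: [3.141, -0.003, -0.0]
contact_force: [0.1, 0.1, 0.1]
grip_width: 0.0472
gripper_force: 0.0
clock: 27.05
tcp_pos: [0.5261, -0.0111, 0.0334]
orientation: [3.141, -0.002, -0.005]
contact_force: [-1.6, -0.5, 1.0]
grip_width: 0.0467
gripper_force: 0.0
clock: 27.65
tcp_pos: [0.5277, -0.0103, 0.0357]
orientation: [3.142, -0.0, 0.002]
contact_force: [1.2, -0.5, 2.8]
grip_width: 0.0249
gripper_force: 39.3
clock: 28.35
tcp_pos: [0.5285, -0.01, 0.148]
orientation: [-3.142, -0.0, -0.007]
contact_force: [-0.9, -0.2, -0.1]
grip_width: 0.0248
gripper_force: 39.2
(array([ 1.180e+00, -1.885e+01,  1.000e-02]), np.float64(-90.0), array([ 0.5285, -0.01  ,  0.148 ]))
```

```bash

python3 -m crank '[[0.06,-1,0,0,0,0],[0.06,-1,0,0,0,0],[0.06,-1,0,0,0,0],[0.06,-1,0,0,0,0],[0.06,-1,0,0,0,0],[0.06,-1,0,0,0,0],[0.06,-1,0,0,0,0],[0.06,-1,0,0,0,0],[0.06,-1,0,0,0,0],[0.06,-1,0,0,0,0]]'
python3 -m crank '[[0.06,-1,0,0,0,0],[0.06,-1,0,0,0,0],[0.06,-1,0,0,0,0],[0.06,-1,0,0,0,0],[0.06,-1,0,0,0,0],[0.06,-1,0,0,0,0],[0.06,-1,0,0,0,0],[0.06,-1,0,0,0,0],[0.1,-0.85,0,0,0,0],[0,0,0,0,0,0],[0,0,0,0,0,0]]'
python3 -c "
from h import *
print(go(.552,.367,.042))"
```

```text
clock: 29.35
tcp_pos: [0.5382, 0.1904, 0.1443]
orientation: [3.141, 0.0, -0.002]
contact_force: [0.5, -0.4, -1.3]
grip_width: 0.0246
gripper_force: 39.3
clock: 30.45
tcp_pos: [0.5505, 0.3669, 0.1448]
orientation: [3.141, 0.001, -0.0]
contact_force: [0.1, -0.8, -2.1]
grip_width: 0.0248
gripper_force: 39.3
(array([ 0.08, -0.01,  5.14]), np.float64(-89.97), array([0.5505, 0.3669, 0.1448]))
```

```bash

python3 -m crank '[[0,0,1,0,0,0],[0,0,1,0,0,0],[0,0,1,0,0,0],[0,0,1,0,0,0],[0,0,0.5,0,0,0],[0,0,0.4,0,0,0],[0,0,0.2,0,0,0],[0,0,0,0,0,0]]'
python3 -m crank '[[0,0,0,0,0,0],[0,0,0,0,0,0],[0,0,0,0,0,0],[0,0,0,0,0,0]]' 0.55
python3 -m crank '[[0,0,-1,0,0,0],[0,0,-1,0,0,0],[0,0,-1,0,0,0],[0,0,-1,0,0,0],[0,0,0,0,0,0]]'
python3 -c "
from h import *
print(go(.431,.043,.034)); survey((.36,.64,-.2,.45))"
```

```text
clock: 31.25
tcp_pos: [0.5507, 0.3667, 0.0431]
orientation: [3.141, -0.0, 0.0]
contact_force: [-0.3, -0.8, -0.7]
grip_width: 0.0248
gripper_force: 39.3
clock: 31.65
tcp_pos: [0.5508, 0.367, 0.0436]
orientation: [-3.141, -0.0, -0.001]
contact_force: [-1.9, -0.4, -0.5]
grip_width: 0.0469
gripper_force: 0.0
clock: 32.15
tcp_pos: [0.5521, 0.3683, 0.1264]
orientation: [-3.138, 0.0, -0.007]
contact_force: [-0.4, 0.1, -0.5]
grip_width: 0.0471
gripper_force: 0.0
(array([-6.08, 16.28,  4.54]), np.float64(-90.0), array([0.5521, 0.3683, 0.1264]))
top 42 [226. 211.] z 0.075 c [0.633 0.136] [0.015 0.011] [110 101  91] None
top 202 [258. 223.] z 0.035 c [0.595 0.048] [0.035 0.032] [140 138 124] None
top 606 [181. 244.] z 0.034 c [0.506 0.309] [0.215 0.212] [123 100  72] None
top 48 [150. 244.] z 0.045 c [0.555 0.359] [0.005 0.004] [94 61 40] None
top 218 [350. 273.] z 0.047 c [ 0.44  -0.196] [0.159 0.007] [20 19 18] None
top 275 [261. 257.] z 0.026 c [0.497 0.048] [0.049 0.049] [160 163 163] None
top 284 [296. 270.] z 0.027 c [ 0.45 -0.05] [0.05  0.049] [159 164 167] None
top 176 [263. 280.] z 0.07 c [0.431 0.044] [0.021 0.022] [101  66  44] 34.0
top 177 [284. 292.] z 0.059 c [ 0.394 -0.009] [0.035 0.033] [149 142 126] 40.0
scene 1812 [309. 152.] z 0.049 c [0.548 0.364] [0.024 0.025] [74 55 36] None
scene 232 [232. 207.] z 0.067 c [0.43  0.042] [0.025 0.026] [63 38 23] 34.0
scene 290 [207. 216.] z 0.056 c [ 0.393 -0.012] [0.036 0.036] [90 84 72] 56.0
scene 83 [316. 212.] z 0.073 c [0.632 0.133] [0.014 0.013] [82 77 68] 63.0
scene 310 [254. 220.] z 0.024 c [0.495 0.044] [0.051 0.051] [116 111 103] None
scene 251 [287. 238.] z 0.032 c [0.594 0.045] [0.035 0.035] [113 111  95] None
scene 336 [217. 241.] z 0.024 c [ 0.45  -0.053] [0.051 0.052] [124 120 111] None
scene 61 [162. 274.] z 0.045 c [ 0.411 -0.197] [0.099 0.005] [72 75 67] None
```

```bash

python3 -m crank '[[-0.37,1,0,0,0,0],[-0.37,1,0,0,0,0],[-0.37,1,0,0,0,0],[-0.37,1,0,0,0,0],[-0.37,1,0,0,0,0],[-0.37,1,0,0,0,0],[-0.37,1,0,0,0,0],[-0.37,1,0,0,0,0]]'
python3 -m crank '[[-0.37,1,0,0,0,0],[-0.37,1,0,0,0,0],[-0.37,1,0,0,0,0],[-0.37,1,0,0,0,0],[-0.37,1,0,0,0,0],[-0.37,1,0,0,0,0],[-0.37,1,0,0,0,0],[-0.37,1,0,0,0,0],[-0.16,0.28,0,0,0,0],[0,0,0,0,0,0],[0,0,0,0,0,0]]'
python3 -c "
from h import *
print(go(.431,.043,.034)); survey((.41,.45,0.0,.08))"
```

```text
clock: 33.05
tcp_pos: [0.4902, 0.2055, 0.1218]
orientation: [3.141, 0.0, -0.003]
contact_force: [-0.2, -0.3, 0.2]
grip_width: 0.0469
gripper_force: 0.0
clock: 34.15
tcp_pos: [0.4292, 0.0421, 0.1229]
orientation: [-3.141, -0.001, -0.0]
contact_force: [-0.9, -0.2, 0.2]
grip_width: 0.047
gripper_force: 0.0
(array([ 0.09, -0.04,  4.45]), np.float64(-89.96), array([0.4292, 0.0421, 0.1229]))
scene 224 [231. 207.] z 0.066 c [0.431 0.042] [0.024 0.026] [70 42 26] 34.0
```

```bash

python3 -m crank '[[0.07,0,1,0,0,0],[0,0,1,0,0,0],[0,0,1,0,0,0],[0,0,1,0,0,0],[0,0,0.4,0,0,0],[0,0,0,0,0,0]]'
python3 -m crank '[[0,0,0,0,0,0],[0,0,0,0,0,0],[0,0,0,0,0,0],[0,0,0,0,0,0],[0,0,0,0,0,0],[0,0,0,0,0,0]]' 0 40
python3 -m crank '[[0,0,-0.5,0,0,0],[0,0,-1,0,0,0],[0,0,-1,0,0,0],[0,0,-1,0,0,0],[0,0,-1,0,0,0],[0,0,-1,0,0,0],[0,0,0,0,0,0]]'
python3 -c "
from h import *
print(go(.462,.368))"
```

```text
clock: 34.85
tcp_pos: [0.4299, 0.0419, 0.0343]
orientation: [-3.142, -0.002, 0.003]
contact_force: [0.4, 0.3, 0.8]
grip_width: 0.0469
gripper_force: 0.0
clock: 35.45
tcp_pos: [0.4311, 0.0414, 0.0358]
orientation: [-3.141, -0.0, -0.002]
contact_force: [-0.9, 1.1, 7.1]
grip_width: 0.0244
gripper_force: 39.9
clock: 36.15
tcp_pos: [0.4319, 0.0414, 0.1478]
orientation: [-3.141, 0.0, -0.008]
contact_force: [0.9, -0.1, 0.1]
grip_width: 0.0248
gripper_force: 39.4
(array([ 1.500e+00, -1.633e+01,  1.000e-02]), np.float64(-90.02), array([0.4319, 0.0414, 0.1478]))
```

```bash

python3 -m crank '[[0.1,-1,0,0,0,0],[0.1,-1,0,0,0,0],[0.1,-1,0,0,0,0],[0.1,-1,0,0,0,0],[0.1,-1,0,0,0,0],[0.1,-1,0,0,0,0],[0.1,-1,0,0,0,0],[0.1,-1,0,0,0,0]]'
python3 -m crank '[[0.1,-1,0,0,0,0],[0.1,-1,0,0,0,0],[0.1,-1,0,0,0,0],[0.1,-1,0,0,0,0],[0.1,-1,0,0,0,0],[0.1,-1,0,0,0,0],[0.1,-1,0,0,0,0],[0,-1,0,0,0,0],[0,-0.33,0,0,0,0],[0,0,0,0,0,0],[0,0,0,0,0,0]]'
python3 -c "
from h import *
print(go(.462,.368,.0425))"
```

```text
clock: 36.95
tcp_pos: [0.4458, 0.2015, 0.1445]
orientation: [3.141, -0.0, -0.002]
contact_force: [0.7, -1.0, -1.0]
grip_width: 0.0252
gripper_force: 39.4
clock: 38.05
tcp_pos: [0.4603, 0.3664, 0.1446]
orientation: [3.14, -0.001, -0.001]
contact_force: [-0.2, -0.3, -0.6]
grip_width: 0.0251
gripper_force: 39.4
(array([ 0.09, -0.09,  5.11]), np.float64(-90.03), array([0.4603, 0.3664, 0.1446]))
```

```bash

python3 -m crank '[[0,0,1,0,0,0],[0,0,1,0,0,0],[0,0,1,0,0,0],[0,0,1,0,0,0],[0,0,0.5,0,0,0],[0,0,0.4,0,0,0],[0,0,0.2,0,0,0],[0,0,0,0,0,0]]'
python3 -m crank '[[0,0,0,0,0,0],[0,0,0,0,0,0],[0,0,0,0,0,0],[0,0,0,0,0,0]]' 0.55
python3 -m crank '[[0,0,-1,0,0,0],[0,0,-1,0,0,0],[0,0,-1,0,0,0],[0,0,-1,0,0,0],[0,0,0,0,0,0]]'
python3 -m crank '[[0,1,0,0,0,0],[0,1,0,0,0,0],[0,1,0,0,0,0],[0,1,0,0,0,0],[0,1,0,0,0,0],[0,1,0,0,0,0],[0,1,0,0,0,0],[0,1,0,0,0,0],[0,0,0,0,0,0]]' 0.95
python3 -c "
from h import *
survey((.36,.64,-.2,.45));print(go(.497,.046,.002)); "
```

```text
clock: 38.85
tcp_pos: [0.4605, 0.3676, 0.0431]
orientation: [3.141, -0.0, 0.0]
contact_force: [-0.0, 0.8, -0.2]
grip_width: 0.0246
gripper_force: 39.4
clock: 39.25
tcp_pos: [0.4606, 0.368, 0.0435]
orientation: [-3.141, -0.0, -0.001]
contact_force: [-0.7, 0.5, 1.1]
grip_width: 0.0468
gripper_force: 0.0
clock: 39.75
tcp_pos: [0.4617, 0.3693, 0.126]
orientation: [-3.138, -0.0, -0.006]
contact_force: [1.1, 0.4, 0.7]
grip_width: 0.047
gripper_force: 0.0
clock: 40.65
tcp_pos: [0.4601, 0.2044, 0.1221]
orientation: [3.139, -0.006, -0.002]
contact_force: [0.3, -0.1, 0.3]
grip_width: 0.0811
gripper_force: 0.0
top 41 [226. 211.] z 0.076 c [0.632 0.136] [0.014 0.011] [108  99  89] None
top 200 [258. 223.] z 0.035 c [0.595 0.047] [0.034 0.035] [138 137 123] None
top 258 [193. 233.] z 0.034 c [0.556 0.261] [0.113 0.116] [123 104  75] None
top 202 [135. 235.] z 0.034 c [0.572 0.379] [0.084 0.085] [119 102  74] None
top 35 [139. 244.] z 0.076 c [0.55  0.372] [0.018 0.02 ] [138  95  65] None
top 214 [350. 273.] z 0.048 c [ 0.44  -0.196] [0.159 0.008] [19 18 17] None
top 274 [261. 257.] z 0.027 c [0.4
[... 201 characters left out ...]
176 [284. 292.] z 0.06 c [ 0.394 -0.009] [0.035 0.033] [146 140 124] 85.0
scene 1884 [310. 151.] z 0.068 c [0.503 0.365] [0.112 0.026] [79 59 39] 88.0
scene 294 [207. 216.] z 0.057 c [ 0.392 -0.013] [0.035 0.035] [91 85 73] 56.0
scene 82 [316. 212.] z 0.072 c [0.632 0.132] [0.014 0.012] [82 78 68] 14.0
scene 308 [254. 220.] z 0.024 c [0.495 0.044] [0.051 0.051] [119 114 106] None
scene 246 [287. 238.] z 0.033 c [0.595 0.044] [0.035 0.035] [115 113  97] None
scene 339 [217. 241.] z 0.025 c [ 0.45  -0.053] [0.05  0.051] [125 121 113] None
scene 59 [162. 274.] z 0.046 c [ 0.41  -0.198] [0.101 0.005] [74 77 69] None
(array([1.84, 8.09, 6.04]), np.float64(-90.03), array([0.4603, 0.2079, 0.1227]))
```

```bash

python3 -m crank '[[0.22,1,0,0,0,0],[0.22,1,0,0,0,0],[0.22,1,0,0,0,0],[0.22,1,0,0,0,0],[0.22,1,0,0,0,0],[0.22,1,0,0,0,0],[0.22,1,0,0,0,0],[0.22,1,0,0,0,0],[0,0.09,0,0,0,0],[0,0,0,0,0,0],[0,0,0,0,0,0]]'
python3 -m crank '[[0,0,1,0,0,0],[0,0,1,0,0,0],[0,0,1,0,0,0],[0,0,1,0,0,0],[0,0,0,0,0,0]]'
python3 -c "
from h import *
print(go(.4955,.046,.003)); "
```

```text
clock: 41.85
tcp_pos: [0.4955, 0.0478, 0.1231]
orientation: [-3.141, -0.003, -0.0]
contact_force: [-1.3, 0.1, -0.1]
grip_width: 0.0813
gripper_force: 0.0
clock: 42.35
tcp_pos: [0.4937, 0.0473, 0.0412]
orientation: [-3.141, -0.004, 0.007]
contact_force: [-0.1, -0.1, -0.6]
grip_width: 0.0812
gripper_force: 0.0
(array([0.1 , 0.07, 1.91]), np.float64(-89.86), array([0.4937, 0.0473, 0.0412]))
```

```bash

python3 -m crank '[[0,0.04,0.7,0,0,0],[0,0,0.6,0,0,0],[0,0,0.5,0,0,0],[0,0,0,0,0,0],[0,0,0,0,0,0]]'
python3 -m crank '[[0,0,0,0,0,0],[0,0,0,0,0,0],[0,0,0,0,0,0],[0,0,0,0,0,0],[0,0,0,0,0,0],[0,0,0,0,0,0]]' 0 45
python3 -m crank '[[0,0,-0.5,0,0,0],[0,0,-0.5,0,0,0],[0,0,-0.5,0,0,0],[0,0,-1,0,0,0],[0,0,-1,0,0,0],[0,0,-1,0,0,0],[0,0,0,0,0,0]]'
python3 -c "
from h import *
print(go(.55,.2615))"
```

```text
clock: 42.85
tcp_pos: [0.4956, 0.0453, 0.007]
orientation: [3.142, 0.0, -0.001]
contact_force: [-0.3, -0.8, 0.2]
grip_width: 0.081
gripper_force: 0.0
clock: 43.45
tcp_pos: [0.496, 0.0452, 0.008]
orientation: [3.141, -0.0, 0.002]
contact_force: [-1.6, 0.0, 7.2]
grip_width: 0.0498
gripper_force: 45.4
clock: 44.15
tcp_pos: [0.4976, 0.0455, 0.1002]
orientation: [-3.141, 0.0, -0.009]
contact_force: [0.4, 0.1, 0.0]
grip_width: 0.0501
gripper_force: 46.8
(array([  2.62, -10.8 ,   0.02]), np.float64(-90.01), array([0.4976, 0.0455, 0.1002]))
```

```bash

python3 -m crank '[[0.24,-1,0,0,0,0],[0.24,-1,0,0,0,0],[0.24,-1,0,0,0,0],[0.24,-1,0,0,0,0],[0.24,-1,0,0,0,0],[0.24,-1,0,0,0,0],[0.24,-1,0,0,0,0],[0.24,-1,0,0,0,0],[0.24,-1,0,0,0,0],[0.24,-1,0,0,0,0],[0.22,-0.8,0,0,0,0],[0,0,0,0,0,0]]'
python3 -m crank '[[0,0,0.5,0,0,0],[0,0,1,0,0,0],[0,0,1,0,0,0],[0,0,0,0,0,0],[0,0,0,0,0,0]]'
python3 -c "
from h import *
print(go(.55,.2615,.014))"
```

```text
clock: 45.35
tcp_pos: [0.5478, 0.2641, 0.0971]
orientation: [-3.14, -0.005, -0.0]
contact_force: [-0.2, -0.1, -0.1]
grip_width: 0.0502
gripper_force: 46.8
clock: 45.85
tcp_pos: [0.5477, 0.2599, 0.0466]
orientation: [3.14, -0.002, -0.002]
contact_force: [0.0, -0.6, 0.2]
grip_width: 0.05
gripper_force: 46.9
(array([ 0.12, -0.08,  1.63]), np.float64(-90.06), array([0.5477, 0.2599, 0.0466]))
```

```bash

python3 -m crank '[[0,0,0.6,0,0,0],[0,0,0.6,0,0,0],[0,0,0.3,0,0,0],[0,0,0.1,0,0,0],[0,0,0,0,0,0],[0,0,0,0,0,0]]'
python3 -m crank '[[0,0,0,0,0,0],[0,0,0,0,0,0],[0,0,0,0,0,0],[0,0,0,0,0,0]]' 0.74
python3 -m crank '[[0,0,-0.6,0,0,0],[0,0,-1,0,0,0],[0,0,-1,0,0,0],[0,0,-1,0,0,0],[0,0,-1,0,0,0],[0,0,-0.5,0,0,0],[0,0,0,0,0,0]]'
python3 -c "
from h import *
print(go(.45,-.0515,.004))
f=grab('scene'); C=cloud(f); m=(C[...,2]>.022)&(C[...,2]<.036)&(abs(C[...,1]-.262)<.045)&(abs(C[...,0]-.55)<.04); p=C[m]; print(len(p),(p.min(0)+p.max(0))/2,np.ptp(p,axis=0))
m=abs(C[...,2]-.025)<.006; m&=(abs(C[...,1]+.05)<.05)&(abs(C[...,0]-.45)<.04);p=C[m]; print(len(p),(p.min(0)+p.max(0))/2)
"
```

```text
clock: 46.45
tcp_pos: [0.5482, 0.2615, 0.0153]
orientation: [-3.141, -0.0, -0.001]
contact_force: [-0.4, -0.0, -0.4]
grip_width: 0.0502
gripper_force: 47.0
clock: 46.85
tcp_pos: [0.5481, 0.2613, 0.0152]
orientation: [-3.142, -0.0, -0.0]
contact_force: [-0.5, 0.1, 0.7]
grip_width: 0.0635
gripper_force: 0.0
clock: 47.55
tcp_pos: [0.549, 0.2618, 0.1191]
orientation: [-3.14, 0.0, -0.005]
contact_force: [-0.9, -0.3, -0.3]
grip_width: 0.0629
gripper_force: 0.0
(array([-4.97, 15.67,  5.72]), np.float64(-90.0), array([0.549 , 0.2618, 0.1191]))
240 [0.54746454 0.25790915 0.0272996 ] [0.05056224 0.05299224 0.01032685]
300 [ 0.44250173 -0.04056549  0.02402582]
```

```bash

python3 -m crank '[[-0.32,1,0,0,0,0],[-0.32,1,0,0,0,0],[-0.32,1,0,0,0,0],[-0.32,1,0,0,0,0],[-0.32,1,0,0,0,0],[-0.32,1,0,0,0,0],[-0.32,1,0,0,0,0],[-0.32,1,0,0,0,0]]' 0.95
python3 -m crank '[[-0.32,1,0,0,0,0],[-0.32,1,0,0,0,0],[-0.32,1,0,0,0,0],[-0.32,1,0,0,0,0],[-0.32,1,0,0,0,0],[-0.32,1,0,0,0,0],[-0.32,1,0,0,0,0],[-0.17,0.67,0,0,0,0],[0,0,0,0,0,0],[0,0,0,0,0,0]]'
python3 -m crank '[[0,0,1,0,0,0],[0,0,1,0,0,0],[0,0,1,0,0,0],[0,0,0.7,0,0,0],[0,0,0,0,0,0],[0,0,0,0,0,0]]'
python3 -c "
from h import *
survey((.41,.50,-.12,.02));print(go(.45,-.0515,.006))"
```

```text
clock: 48.4
tcp_pos: [0.4956, 0.1001, 0.1159]
orientation: [3.141, 0.0, -0.003]
contact_force: [-0.2, 0.2, -0.1]
grip_width: 0.0811
gripper_force: 0.0
clock: 49.4
tcp_pos: [0.4483, -0.0518, 0.1166]
orientation: [-3.141, 0.001, 0.001]
contact_force: [0.2, 0.2, -1.0]
grip_width: 0.0814
gripper_force: 0.0
clock: 50.0
tcp_pos: [0.4488, -0.0512, 0.0431]
orientation: [-3.141, -0.003, 0.001]
contact_force: [-0.4, 0.3, 0.3]
grip_width: 0.0813
gripper_force: 0.0
scene 62 [226. 217.] z 0.091 c [ 0.458 -0.009] [0.006 0.008] [30 28 26] None
scene 386 [215. 241.] z 0.081 c [ 0.456 -0.101] [0.01  0.014] [107  99  92] 1.0
(array([ 0.03, -0.01,  1.89]), np.float64(-89.95), array([ 0.4493, -0.0517,  0.0438]))
```

```bash

python3 -m crank '[[0,0,0.7,0,0,0],[0,0,0.6,0,0,0],[0,0,0.55,0,0,0],[0,0,0,0,0,0],[0,0,0,0,0,0]]'
python3 -m crank '[[0,0,0,0,0,0],[0,0,0,0,0,0],[0,0,0,0,0,0],[0,0,0,0,0,0],[0,0,0,0,0,0],[0,0,0,0,0,0]]' 0 45
python3 -m crank '[[0,0,-0.5,0,0,0],[0,0,-0.5,0,0,0],[0,0,-0.5,0,0,0],[0,0,-1,0,0,0],[0,0,-1,0,0,0],[0,0,-1,0,0,0],[0,0,0,0,0,0]]'
python3 -c "
from h import *
print(go(.46,.262))"
```

```text
clock: 50.6
tcp_pos: [0.4484, -0.0521, 0.006]
orientation: [-3.142, -0.0, 0.001]
contact_force: [0.3, -0.3, 0.4]
grip_width: 0.0814
gripper_force: 0.0
clock: 51.2
tcp_pos: [0.449, -0.0522, 0.0069]
orientation: [3.141, 0.0, 0.002]
contact_force: [-1.9, -0.1, 7.8]
grip_width: 0.0504
gripper_force: 45.3
clock: 51.9
tcp_pos: [0.4505, -0.0523, 0.099]
orientation: [3.141, -0.0, 0.008]
contact_force: [-0.5, -0.2, -0.5]
grip_width: 0.0498
gripper_force: 47.1
(array([ 4.700e-01, -1.572e+01, -1.000e-02]), np.float64(-90.02), array([ 0.4505, -0.0523,  0.099 ]))
```

```bash

python3 -m crank '[[0.05,-1,0,0,0,0],[0.05,-1,0,0,0,0],[0.05,-1,0,0,0,0],[0.05,-1,0,0,0,0],[0.05,-1,0,0,0,0],[0.05,-1,0,0,0,0],[0.05,-1,0,0,0,0],[0.05,-1,0,0,0,0]]'
python3 -m crank '[[0.05,-1,0,0,0,0],[0,-1,0,0,0,0],[0,-1,0,0,0,0],[0,-1,0,0,0,0],[0,-1,0,0,0,0],[0,-1,0,0,0,0],[0,-1,0,0,0,0],[0,-0.7,0,0,0,0],[0,0,0,0,0,0],[0,0,0,0,0,0]]'
python3 -m crank '[[0,0,0.5,0,0,0],[0,0,1,0,0,0],[0,0,1,0,0,0],[0,0,0,0,0,0],[0,0,0,0,0,0]]'
python3 -c "
from h import *
print(go(.46,.262,.0135))"
```

```text
clock: 52.7
tcp_pos: [0.4562, 0.1084, 0.0957]
orientation: [3.141, 0.0, -0.001]
contact_force: [1.6, -0.6, 0.0]
grip_width: 0.0498
gripper_force: 47.1
clock: 53.7
tcp_pos: [0.4574, 0.2611, 0.0958]
orientation: [3.141, 0.0, -0.001]
contact_force: [-0.7, -0.8, -0.4]
grip_width: 0.0503
gripper_force: 47.1
clock: 54.2
tcp_pos: [0.4574, 0.2608, 0.0457]
orientation: [3.141, -0.001, -0.002]
contact_force: [0.9, -0.8, -0.7]
grip_width: 0.0501
gripper_force: 47.1
(array([ 0.13, -0.06,  1.61]), np.float64(-90.05), array([0.4574, 0.2608, 0.0457]))
```

```bash

python3 -m crank '[[0,0,0.6,0,0,0],[0,0,0.6,0,0,0],[0,0,0.3,0,0,0],[0,0,0.08,0,0,0],[0,0,0,0,0,0],[0,0,0,0,0,0]]'
python3 -m crank '[[0,0,0,0,0,0],[0,0,0,0,0,0],[0,0,0,0,0,0],[0,0,0,0,0,0]]' 0.74
python3 -m crank '[[0,0,-0.6,0,0,0],[0,0,-1,0,0,0],[0,0,-1,0,0,0],[0,0,-1,0,0,0],[0,0,-1,0,0,0],[0,0,-1,0,0,0],[0,0,-1,0,0,0],[0,0,-1,0,0,0]]'
python3 -m crank '[[0,1,0,0,0,0],[0,1,0,0,0,0],[0,1,0,0,0,0],[0,1,0,0,0,0],[0,1,0,0,0,0],[0,1,0,0,0,0],[0,1,0,0,0,0],[0,1,0,0,0,0],[0,1,0,0,0,0],[0,1,0,0,0,0],[0,0,0,0,0,0],[0,0,0,0,0,0]]'
python3 -c "
from h import *
save(grab('top'),'topend.png',s=1.4); save(grab('scene'),'scend.png',s=1.4)"
```

```text
clock: 54.8
tcp_pos: [0.4577, 0.262, 0.0147]
orientation: [-3.141, -0.0, -0.001]
contact_force: [-0.2, 0.5, -0.4]
grip_width: 0.0502
gripper_force: 47.1
clock: 55.2
tcp_pos: [0.4577, 0.2618, 0.0147]
orientation: [-3.141, 0.0, -0.001]
contact_force: [-0.3, -0.7, -0.2]
grip_width: 0.0633
gripper_force: 0.0
clock: 56.0
tcp_pos: [0.4574, 0.2618, 0.1683]
orientation: [-3.141, -0.0, -0.001]
contact_force: [0.8, 0.8, -0.5]
grip_width: 0.0628
gripper_force: 0.0
clock: 57.2
tcp_pos: [0.4577, 0.062, 0.1672]
orientation: [-3.141, 0.001, -0.001]
contact_force: [0.1, 0.2, 0.1]
grip_width: 0.063
gripper_force: 0.0
```

View pics/topend.png

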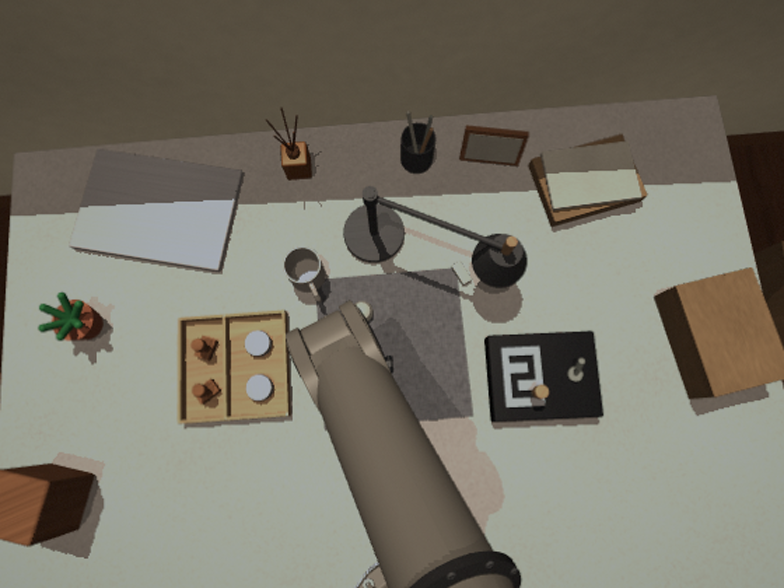

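View pics/scend.png

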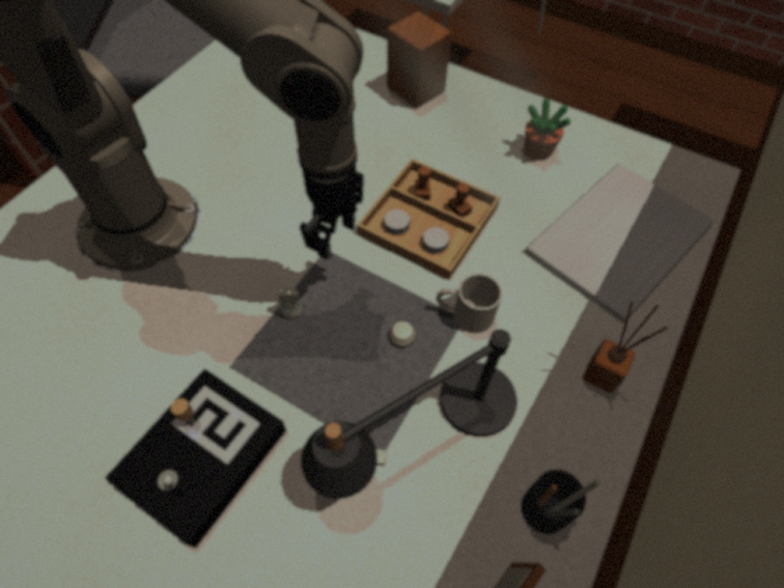

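Stamps stand at (203,348) and (203,391) in the narrower compartment. The tins lie at (257,343) and (259,388) in the wider one. The lamp is at its stop, the toggle is off, the knob is home at (540,392), and the bystanders have not moved.

```bash
python3 -c "
from bench import r
print(r.hand_in())"
```

```text
the job is handed in; nothing more can be done
None
```

The job is done and handed in: lever home at the low end, then toggle off, then lamp swung right to its stop; both stamps are in the narrower compartment, both tins in the wider, and the bystanders are untouched, at about 57 s of the 210 s allowed (the judge returned no verdict).

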